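Red spice jar back on the lazy susan

ROBOT

A 7-joint arm with a two-finger parallel gripper is mounted at the origin on the work surface. World frame = base frame: x ahead of the robot, y to its left, z up, the work surface at z = 0. Lengths are in m, angles in rad, forces in N, time in s.
With the tool pointing down it reaches from about 0.4 to 0.85 m from the base axis. Payload 10.4 kg.
Tool frame: the origin (TCP) lies midway between the tips of the shut fingers; the grasp point (between the pads) lies 19 mm behind it (r.grasp_offset is the distance from the TCP to the grasp point, in m); z points along the fingers, y is the line along which they close (so a half turn about z gives the same grasp; the last joint's range is limited). The gripper opens to 87 mm and grips with 3 to 60 N. Pads are 19 mm wide; open, the fingers measure 117 mm over their backs; the gripper's body (75 mm by 190 mm) begins 51 mm behind the grasp point.
Start: joints at [1.224, 0.332, -0.065, 1.46, 0.022, 1.35, -0.088], TCP at [0.199, -0.593, 0.223] pointing down, gripper open.
Joint ranges: [-2.6, 2.6], [-0.5, 2.12], [-1.47, 1.34], [0.16, 2.42], [-1.27, 4.41], [0.06, 2.06], [-2.6, 2.6]. Speed limits (rad/s): [2.22, 2.22, 2.79, 2.79, 3.14, 3.14, 3.14].

INTERFACE

Orientations are given as a unit quaternion [x, y, z, w].
In Python, from bench import r gives the robot as it stands.
- The arm moves only by the tool drive_tool, never from a script. Its argument "moves" is a list that holds one entry, the list of rows, each a list of 7 numbers: the shift along the tool's x, y, z in m, then the turn, a rotation vector about the tool's x, y, z in rad, then the opening, from 0 (shut) to 1 (fully open). In form: [[[tx, ty, tz, ax, ay, az, jaw], ...]]. A call has 1 to 10 rows; each row shifts and turns the commanded pose from where the row before left it, along the tool's axes as they then stand; what a row does not reach is not made up. A row lasts 1/10 s, in which the tool goes at most 50 mm and 8.59 degrees, less where a joint would pass 70% of its speed; a pose out of reach is approached as far as the arm can. A call is refused whole if a number of a shift passes 0.05 or a number of a turn 0.15, either way. A call with a gripper value outside its range is refused whole. The fingers move at their own pace and stop on an object; "squeeze" is the grip in N (left out, the last holds). Time passes only in rows, so rows that do not move let the fingers close. It gives the time, the measured TCP pose, the force, the opening and the grip force at its end, in the units of the state.
- r.read_state(): the state, without advancing time (a new reading comes with each control period).
- r.camera(name): name is "scene" or "top"; returns the picture (420x560x3 uint8, red, green, blue); there is no depth.
- r.camera_info(name): a dict with "mtx" (3x3 intrinsics, pixels), "k1" (the pictures are not rectified: a ray, as slopes to the right and down, at radius r is drawn at 1 + k1 r^2 times it, then the intrinsics apply), "rvec" (rotation vector, rad) and "tvec" (3), from world to camera coordinates, as OpenCV has them. Camera axes: x right, y down, z forward; pixel columns grow to the right and rows downward; lengths in m; the calibration is good to about 2 mm. A picture is of the moment at which its call begins. camera_info takes no time and is no camera call.
- r.close_job(): hands the job in; it is judged then, once.
Trained networks look in the newest picture that a camera, given by its name, has taken for a name from the list of things; names that differ only in an ending like _2 or _b are one class to them, and where a whole thing is asked for, a point or a joint stands for the part that bears it (a point fixed in the world has none). Each returns a list of dicts, best first, with "conf" (0 to 1); they miss things now and then, are a little off and sometimes report something else, mostly with a low value. They report only what shows in the picture. A call takes as long as a camera call.
- r.find_in(camera, query): "bbox" ([left, top, right, bottom] in pixels, round what is visible of it).
- r.place_of(camera, query): "at" ([column, row] in pixels: a listed point, or the origin of a listed thing).
The state is a dict: "time": time; "joint_positions": joint angles; "joint_vel": joint speeds; "joint_torque": joint torques, N m; "ee_pos": TCP position; "eef_rot": TCP orientation; "ft_force": force on the tool from outside, world axes, zero at the start; "torque": the same for the moment, N m; "width": finger opening in m; "grip_force": force on a finger pad.
Only numpy, scipy, OpenCV 4.12 (cv2) and the standard library are available. Lean on these libraries where they do the work, as an engineer would, in place of code of your own. Each camera call takes 0.05 s, during which the arm holds its last target. There are 200 camera calls.

TASK

Put the spice jar with the red lid back on the red spot of the lazy susan: upright, centred on the spot, and let go. The lazy susan turns freely, so lower the jar gently instead of dropping it, and do not let the board turn by more than 10 degrees at any time. Leave the yellow-lidded jar standing where it is on the board.

Things in the scene. Friction and masses are not known exactly. Their poses are not given: they have to be found in the camera images.
- red_jar: the jar to move: a white ceramic spice jar with a red lid, a plain upright cylinder 48 mm in diameter and 76 mm tall in all (white body 60 mm, red lid 16 mm of the same diameter; it may be gripped anywhere on its side, the lid is fixed), about 0.2 kg. It stands on the counter near jars of the same shape with green and blue lids (at least 85 mm from centre to centre). Origin at the centre of its underside, z axis up along the jar.
- red_spot (a point): centre of the red spot (68 mm in diameter, painted flat) on the top face of the lazy susan, 40 mm above the counter. The lazy susan is a round light wooden board, 300 mm in diameter and 18 mm thick, on a central bearing; four such spots, red, yellow, green and blue, lie 90 degrees apart, each 100 mm from the board's centre. The point turns with the board: its x axis points from the board's centre outwards through the red spot, z is up.
- lazy_susan (a joint): turning angle of the lazy susan about its vertical axis, in radians, 0 as found at the start (whatever way the red spot then faces), positive anticlockwise from above. It has no detent or brake and only slight friction: a sideways push of some 0.15 N across the radius at a spot starts it turning, while a push straight towards or away from its centre does not.
- yellow_jar: a bystander of the same shape and size with a yellow lid that stands on the yellow spot of the board, a quarter turn anticlockwise (from above) from the red spot, 141 mm from the red spot's centre; it is to stay there. Origin at the centre of its underside, z up.

How it is judged:
By the outcome, as a careful person would: the job done as asked, in the order asked, and still so for the second after the job is handed in, with the robot touching nothing.
It also fails if it takes over 42 s, if anything falls off the work surface, if the arm or the gripper's body presses on something with over 40 N, if the wrist force passes 120 N, or if a joint passes its speed limit or range.

## Working session

There is one attempt and no reset: what is moved stays moved. The work goes in short steps, Python scripts to look and compute and a tool call to move; the robot and the scene stay as the last step left them, time stands still between calls to the robot, and variables do not carry over. Pictures are saved under pics/ and viewed, at most 10 in all, crops included, and the job is handed in when it is done.

Besides the shell and the picture viewer there is one more tool, called after "Request:" as a command line: name --argument value ..., lists and objects as JSON in quotes. drive_tool: Moves the arm, as the interface text tells. Its arguments: {"type":"object","properties":{"moves":{"type":"array"},"squeeze":{"type":"number"}},"required":["moves"]}

```bash
mkdir -p pics
cat > h.py <<'E'
import numpy as np, cv2
from bench import r
def ray(cam,px,z):
    i=r.camera_info(cam); K=np.array(i["mtx"],float); R=cv2.Rodrigues(np.array(i["rvec"],float))[0]; t=np.array(i["tvec"],float).ravel()
    d=cv2.undistortPoints(np.array([[px]],float),K,np.array([i["k1"],0,0,0.]))[0,0]
    c=-R.T@t; v=R.T@np.array([*d,1]); return c+v*(z-c[2])/v[2]
def snap(cam,name):
    p=r.camera(cam); cv2.imwrite(f"pics/{name}.png",p[:,:,::-1]); return p
E
python3 - <<'E'
from h import *
np.set_printoptions(precision=4,suppress=True)
a=snap("scene","s0"); b=snap("top","t0")
cv2.imwrite("pics/both.png",cv2.resize(np.hstack([a,b])[:,:,::-1],(800,300)))
for c in("scene","top"):
    i=r.camera_info(c);R=cv2.Rodrigues(np.array(i["rvec"],float))[0];print(c,-R.T@np.array(i["tvec"]).ravel())
    for q,z in(("red_jar",0),("red_spot",.04),("yellow_jar",.04)):
        for o in r.place_of(c,q)[:2]: print(q,np.round(o["at"],1),round(o["conf"],2),ray(c,o["at"],z))
s=r.read_state();print(s["time"],s["ee_pos"],s["eef_rot"],s["width"])
E
```

```text
scene [0.9726 0.332  0.771 ]
red_jar [207.  153.5] 0.65 [ 0.5148 -0.3203  0.    ]
red_spot [301.2 211.2] 0.55 [0.5186 0.0135 0.04  ]
yellow_jar [288.7 264.9] 0.62 [0.6446 0.0838 0.04  ]
top [ 0.5126 -0.0293  0.9073]
red_jar [401.8 242.1] 0.62 [ 0.5154 -0.3237  0.    ]
red_spot [246.  233.7] 0.56 [0.5245 0.0132 0.04  ]
yellow_jar [212.2 177.4] 0.88 [0.6387 0.0865 0.04  ]
0.4 [ 0.1989 -0.5925  0.2225] [ 0.9869  0.1612 -0.     -0.    ] 0.08698569705077383
```

View pics/t0.png

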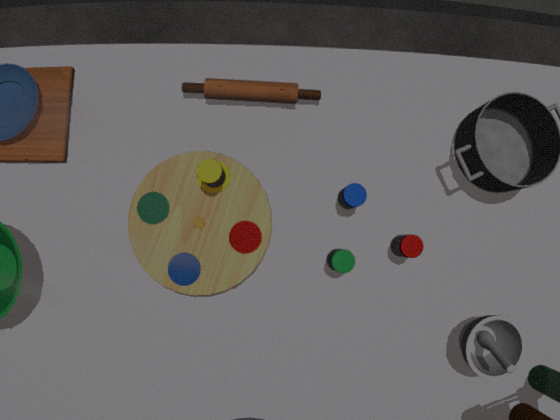

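View pics/s0.png

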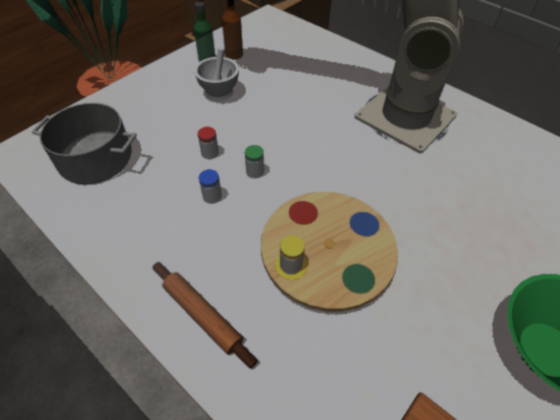

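The top view has the red lid at about (411,246), the green at (343,261), the blue at (354,195) and the red spot at (245,237). The yellow jar is on its spot at (211,172). The scene view agrees, and the way to the red jar is open.

```bash
cat >> h.py <<'E'
H={"red":(0,6),"yellow":(25,35),"green":(50,90),"blue":(100,125)}
def blobs(cam,p,amin=60,amax=1600):
    hsv=cv2.cvtColor(p,cv2.COLOR_RGB2HSV); out=[]
    for n,(a,b) in H.items():
        m=cv2.inRange(hsv,(a,150,60),(b,255,255))
        if n=="red": m|=cv2.inRange(hsv,(172,150,60),(180,255,255))
        k,_,st,ce=cv2.connectedComponentsWithStats(m)
        for i in range(1,k):
            if amin<st[i,4]<amax: out.append((n,ce[i],st[i,4],ray(cam,ce[i],.04),ray(cam,ce[i],.076)))
    return out
E
python3 - <<'E'
from h import *
np.set_printoptions(precision=4,suppress=True)
for c,f in(("scene","s0"),("top","t0")):
    for n,ce,a,s,l in blobs(c,cv2.imread(f"pics/{f}.png")[:,:,::-1].copy()): print(c,n,ce,a,"spot",s[:2],"lid",l[:2])
s=r.read_state()
from scipy.spatial.transform import Rotation as Ro
print(Ro.from_quat(s["eef_rot"]).as_matrix())
E
```

```text
scene red [206.2569 133.0139] 144 spot [ 0.4872 -0.3466] lid [ 0.5111 -0.3132]
scene red [302.8082 212.3939] 490 spot [0.5188 0.0184] lid [0.5412 0.0339]
scene yellow [292.0185 246.0396] 379 spot [0.6047 0.0589] lid [0.6228 0.0724]
scene yellow [288.3818 272.103 ] 165 spot [0.6579 0.0944] lid [0.6734 0.1061]
scene blue [208.3171 176.7805] 205 spot [ 0.5908 -0.2237] lid [ 0.6096 -0.1963]
top red [244.75   236.6446] 816 spot [0.5184 0.0155] lid [0.5182 0.0137]
top red [411.3449 245.665 ] 403 spot [ 0.5083 -0.3314] lid [ 0.5084 -0.3189]
top yellow [212.1363 171.6862] 631 spot [0.6506 0.0871] lid [0.6448 0.0823]
top green [  9.4409 256.6712] 660 spot [0.4597 0.5202] lid [0.4619 0.4974]
top green [342.4173 260.8963] 405 spot [ 0.4738 -0.1863] lid [ 0.4754 -0.1797]
top green [  5.3993 302.1575] 273 spot [0.3619 0.5269] lid [0.3681 0.5039]
top blue [354.1046 194.6423] 411 spot [ 0.6114 -0.2082] lid [ 0.6073 -0.2008]
top blue [182.8647 275.5438] 377 spot [0.4353 0.1399] lid [0.4385 0.1329]
[[ 0.948   0.3182 -0.    ]
 [ 0.3182 -0.948   0.0001]
 [ 0.     -0.0001 -1.    ]]
```

Request:
drive_tool --moves '[[[0, 0, -0.03, 0, 0, 0, 1], [0.02, -0.01, -0.02, 0, 0, 0, 1], [0.04, -0.016, 0, 0, 0, 0, 1], [0.045, -0.018, 0, 0, 0, 0, 1], [0.045, -0.018, 0, 0, 0, 0, 1], [0.045, -0.018, 0, 0, 0, 0, 1], [0.045, -0.018, 0, 0, 0, 0, 1], [0.045, -0.018, 0, 0, 0, 0, 1], [0.045, -0.018, 0, 0, 0, 0, 1], [0.03, -0.016, 0, 0, 0, 0, 1]]]' --squeeze 20

```text
time: 1.4
ee_pos: [0.495, -0.3328, 0.2726]
eef_rot: [0.987, 0.163, 0.0, -0.0]
ft_force: [-0.1, -1.0, -0.0]
width: 0.0867
grip_force: 0.0
```

Request:
drive_tool --moves '[[[0, 0, 0, 0, 0, 0.12, 1], [0, 0, 0, 0, 0, 0.12, 1], [0, 0, 0, 0, 0, 0.12, 1], [0, 0, 0, 0, 0, 0.12, 1], [0, 0, 0, 0, 0, 0.12, 1], [0, 0, 0, 0, 0, 0, 1], [0, 0, 0, 0, 0, 0, 1]]]'

```text
time: 2.1
ee_pos: [0.4924, -0.3358, 0.2726]
eef_rot: [0.991, -0.136, -0.0, 0.0]
ft_force: [-0.5, 0.3, -0.5]
width: 0.0871
grip_force: 0.0
```

```bash
cat >> h.py <<'E'
from scipy.spatial.transform import Rotation as Ro
def togo(p):
    s=r.read_state(); R=Ro.from_quat(s["eef_rot"]).as_matrix()
    print("t",s["time"],"pos",np.round(s["ee_pos"],4),"yang",np.degrees(np.arctan2(R[1,1],R[0,1])),"R2",R[2],"j",np.round(s["joint_positions"],2),"F",np.round(s["ft_force"],2),"w",s["width"],s["grip_force"])
    print("tool togo",np.round(R.T@(np.array(p)-s["ee_pos"]),4))
E
python3 - <<'E'
from h import *
togo([.51,-.32,.033]); print(ray("top",(199,224),.04))
snap("scene","s1")
E
```

```text
t 2.1 pos [ 0.4924 -0.3358  0.2726] yang -105.61962415524744 R2 [ 1.03389948e-06  8.65843725e-05 -9.99999996e-01] j [ 0.71  0.26 -0.23  1.45  0.06  1.44 -1.37] F [-0.52  0.28 -0.49] w 0.08706790447093601 0.0
tool togo [ 0.0127 -0.0199  0.2396]
[0.54170273 0.11022292 0.04      ]
```

View pics/s1.png

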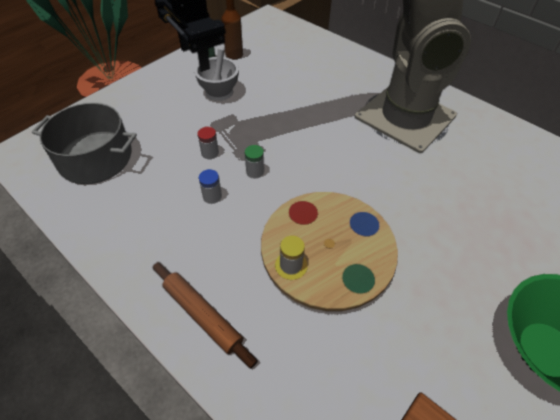

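The gripper hangs behind and above the red jar (208,142), and nothing has moved. I'll align over the jar and descend.

Request:
drive_tool --moves '[[[0.006, -0.01, 0.03, 0, 0, 0.02, 1], [0.006, -0.01, 0.04, 0, 0, 0, 1], [0, 0, 0.04, 0, 0, 0, 1], [0, 0, 0.03, 0, 0, 0, 1], [0, 0, 0.02, 0, 0, 0, 1], [0, 0, 0, 0, 0, 0, 1], [0, 0, 0, 0, 0, 0, 1]]]'

```text
time: 2.85
ee_pos: [0.5099, -0.3201, 0.1133]
eef_rot: [0.989, -0.147, 0.0, 0.0]
ft_force: [-1.1, 0.3, 1.0]
width: 0.0867
grip_force: 0.0
```

Run:
```python
from h import *
togo([.51,-.32,.033])
a=snap("scene","s2");b=snap("top","t2")
cv2.imwrite("pics/c2.png",np.hstack([cv2.resize(a[60:210,110:310],(400,300)),cv2.resize(b[160:310,320:520],(400,300))])[:,:,::-1])
```

```text
t 2.85 pos [ 0.5099 -0.3201  0.1133] yang -106.89580763040227 R2 [ 3.97967746e-04 -5.12365857e-05 -9.99999919e-01] j [ 0.68  0.38 -0.24  1.65  0.1   1.13 -1.45] F [-1.11  0.33  1.02] w 0.08673670818812726 0.0
tool togo [ 0.0001 -0.0001  0.0803]
```

View pics/c2.png

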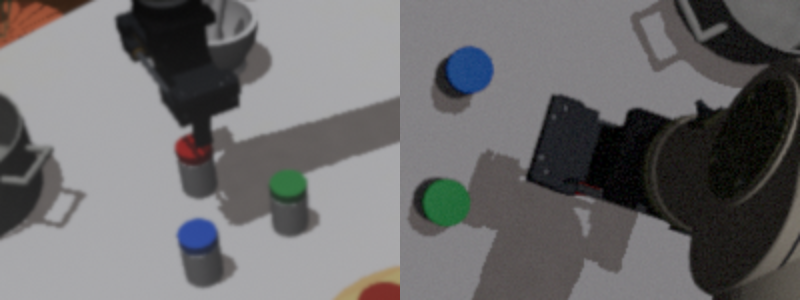

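The near finger shows in front of the lid and lies on its axis (left crop, about (195,140)), so the jar is straddled. The neighbouring jars are clear. I'll lower and grip.

Request:
drive_tool --moves '[[[0, 0, 0.015, 0, 0, -0.05, 1], [0, 0, 0.02, 0, 0, 0, 1], [0, 0, 0.02, 0, 0, 0, 1], [0, 0, 0.015, 0, 0, 0, 1], [0, 0, 0.01, 0, 0, 0, 1], [0, 0, 0, 0, 0, 0, 1], [0, 0, 0, 0, 0, 0, 1]]]'

```text
time: 3.65
ee_pos: [0.5101, -0.3202, 0.0333]
eef_rot: [0.992, -0.123, 0.0, 0.0]
ft_force: [0.1, -0.2, 0.6]
width: 0.0872
grip_force: 0.0
```

Request:
drive_tool --moves '[[[0, 0, 0, 0, 0, 0, 0.7], [0, 0, 0, 0, 0, 0, 0.6], [0, 0, 0, 0, 0, 0, 0.5], [0, 0, 0, 0, 0, 0, 0.4], [0, 0, 0, 0, 0, 0, 0.4], [0, 0, 0, 0, 0, 0, 0.4], [0, 0, 0, 0, 0, 0, 0.4]]]'

```text
time: 4.35
ee_pos: [0.5097, -0.3198, 0.0326]
eef_rot: [0.992, -0.123, 0.0, -0.0]
ft_force: [0.3, 1.6, 1.0]
width: 0.0475
grip_force: 20.0
```

Request:
drive_tool --moves '[[[0, 0, -0.005, 0, 0, 0, 0.4], [0, 0, -0.02, 0, 0, 0, 0.4], [0, 0, -0.03, 0, 0, 0, 0.4], [0, 0, -0.03, 0, 0, 0, 0.4], [0, 0, -0.025, 0, 0, 0, 0.4], [0, 0, -0.01, 0, 0, 0, 0.4], [0, 0, 0, 0, 0, 0, 0.4]]]'

```text
time: 5.05
ee_pos: [0.5101, -0.3204, 0.1537]
eef_rot: [0.992, -0.123, 0.001, 0.001]
ft_force: [-0.2, -0.4, -3.1]
width: 0.0475
grip_force: 20.0
```

Request:
drive_tool --moves '[[[-0.003, -0.012, 0, 0, 0, 0, 0.4], [-0.005, -0.025, 0, 0, 0, 0, 0.4], [-0.009, -0.04, 0, 0, 0, 0, 0.4], [-0.01, -0.046, 0, 0, 0, 0, 0.4], [-0.01, -0.046, 0, 0, 0, 0, 0.4], [-0.01, -0.046, 0, 0, 0, 0, 0.4], [-0.01, -0.046, 0, 0, 0, 0, 0.4], [-0.009, -0.035, 0, 0, 0, 0, 0.4], [-0.005, -0.022, 0, 0, 0, 0, 0.4], [-0.003, -0.01, 0, 0, 0, 0, 0.4]]]'

```text
time: 6.05
ee_pos: [0.5164, 0.0195, 0.1511]
eef_rot: [0.993, -0.121, -0.001, -0.0]
ft_force: [-0.2, -0.1, -2.5]
width: 0.0474
grip_force: 20.0
```

Request:
drive_tool --moves '[[[0, 0, 0, 0, 0, 0, 0.4], [0, 0, 0, 0, 0, 0, 0.4], [0, 0, 0, 0, 0, 0, 0.4]]]'

```text
time: 6.35
ee_pos: [0.5176, 0.0144, 0.1522]
eef_rot: [0.992, -0.124, -0.0, 0.0]
ft_force: [0.7, -0.2, -1.9]
width: 0.0474
grip_force: 20.0
```

Run:
```python
from h import *
togo([.5185,.0165,.08])
a=snap("scene","s3");b=snap("top","t3")
for c,q,z in(("scene","red_jar",.12),("scene","red_spot",.04),("top","red_spot",.04),("top","red_jar",.12)):
    for o in r.place_of(c,q)[:1]: print(c,q,np.round(o["at"],1),o["conf"],ray(c,o["at"],z))
for n,ce,A,s,l in blobs("top",b)+blobs("scene",a): print(n,ce,A,s[:2],l[:2],ray("scene",ce,.152+.019)[:2])
cv2.imwrite("pics/c3.png",np.hstack([cv2.resize(a[120:320,220:420],(400,400)),cv2.resize(b[120:320,110:310],(400,400))])[:,:,::-1])
```

```text
t 6.35 pos [0.5176 0.0144 0.1522] yang -104.24764690304184 R2 [-4.31176257e-04  7.30258809e-04 -9.99999640e-01] j [ 0.32  0.19 -0.48  1.81  0.09  1.17 -2.01] F [ 0.66 -0.23 -1.89] w 0.04738782264157748 19.999742629006505
tool togo [ 0.0004 -0.0023  0.0722]
scene red_jar [304.6 186.5] 0.64 [0.51190852 0.01122979 0.12      ]
scene red_spot [302.3 211.7] 0.75 [0.51805163 0.01629561 0.04      ]
yellow [211.71524288 171.18592965] 597 [0.65159552 0.08805375] [0.64582523 0.08318468] [ 0.64417112 -0.13041188]
green [  9.29411765 255.70882353] 680 [0.46175777 0.52064188] [0.46386693 0.49781772] [ 1.021489   -0.24711674]
green [342.41293532 260.86069652] 402 [ 0.47388679 -0.18625367] [ 0.47549252 -0.17973728] [0.63501648 0.19247632]
green [  5.47286822 302.71317829] 258 [0.36068154 0.52674886] [0.36698599 0.50367121] [ 1.06779561 -0.16653648]
blue [354.08716707 194.65859564] 413 [ 0.61132192 -0.20821301] [ 0.60722324 -0.20078517] [0.49856848 0.12178268]
red [302.53617021 212.60212766] 470 [0.51969087 0.01835172] [0.54199677 0.03379918] [0.60085954 0.07456331]
yellow [292.0952381  246.03703704] 378 [0.60457917 0.05904406] [0.62270432 0.07248742] [0.67053455 0.10796295]
yellow [288.27160494 272.11728395] 162 [0.65805144 0.09420686] [0.67354307 0.10591845] [0.71442377 0.13682403]
blue [208.31155779 176.8241206 ] 199 [ 0.59087082 -0.22361374] [ 0.6096711  -0.19624948] [ 0.65928295 -0.12403824]
```

View pics/c3.png

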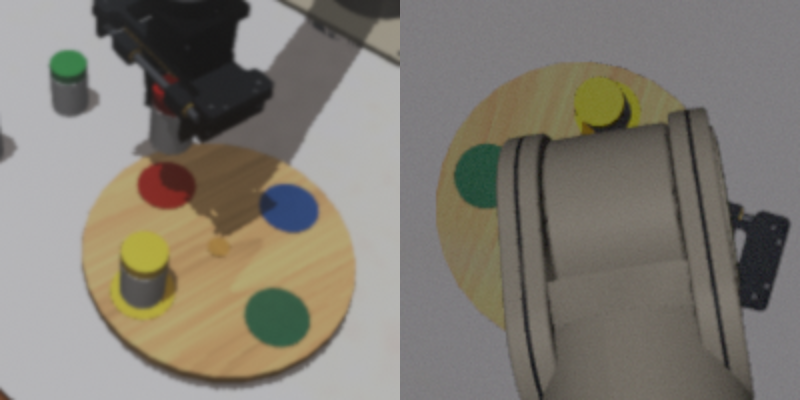

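The left crop shows the held jar just above the red spot: jar bottom at about (167,150), spot at (167,185). The board hasn't turned. I'll lower it to about 12 mm and check the centring.

Request:
drive_tool --moves '[[[0, -0.002, 0.01, 0, 0, 0, 0.4], [0, 0, 0.015, 0, 0, 0, 0.4], [0, 0, 0.015, 0, 0, 0, 0.4], [0, 0, 0.015, 0, 0, 0, 0.4], [0, 0, 0.008, 0, 0, 0, 0.4], [0, 0, 0.004, 0, 0, 0, 0.4], [0, 0, 0, 0, 0, 0, 0.4], [0, 0, 0, 0, 0, 0, 0.4]]]'

```text
time: 7.45
ee_pos: [0.5187, 0.0182, 0.086]
eef_rot: [0.992, -0.123, 0.0, -0.0]
ft_force: [0.3, 0.2, -1.4]
width: 0.0474
grip_force: 20.0
```

```bash
cat > ov.py <<'E'
from h import *
import sys
def proj(P):
    i=r.camera_info("scene");return cv2.projectPoints(np.array(P,float),np.array(i["rvec"],float),np.array(i["tvec"],float),np.array(i["mtx"],float),np.array([i["k1"],0,0,0.]))[0][:,0]
name=sys.argv[1]; hold=len(sys.argv)<3
togo([.5185,.0165,.0726])
s=r.read_state(); p=s["ee_pos"]; a=snap("scene",name)
zb=p[2]-.0326
for o in r.place_of("scene","red_jar")[:1]: print("jar",ray("scene",o["at"],zb if hold else .04))
for o in r.place_of("scene","red_spot")[:1]: print("spot",ray("scene",o["at"],.04))
x0,y0,k=250,140,5
c=cv2.resize(a[y0:y0+110,x0:x0+120],None,fx=k,fy=k)[:,:,::-1].copy()
th=np.linspace(0,2*np.pi,60)
def circ(x,y,z,R,col):
    q=proj(np.c_[x+R*np.cos(th),y+R*np.sin(th),th*0+z]); cv2.polylines(c,[np.int32((q-[x0,y0]+.5)*k)],True,col,1)
circ(.5185,.0165,.04,.034,(255,255,0))
if hold: circ(p[0],p[1],zb,.024,(0,255,0))
else: circ(.5185,.0165,.04,.024,(0,255,0)); circ(.5185,.0165,.116,.024,(0,255,0))
cv2.imwrite(f"pics/{name}c.png",c)
E
python3 ov.py s4
```

```text
t 7.45 pos [0.5187 0.0182 0.086 ] yang -104.10542359240421 R2 [ 8.04561770e-04 -1.99999505e-04 -9.99999656e-01] j [ 0.3   0.26 -0.47  1.88  0.14  1.03 -2.05] F [ 0.3   0.21 -1.39] w 0.047398761466695784 19.99971757410094
tool togo [0.0003 0.0017 0.0134]
jar [0.51894747 0.02184462 0.05341889]
spot [0.51503274 0.01230748 0.04      ]
```

View pics/s4c.png

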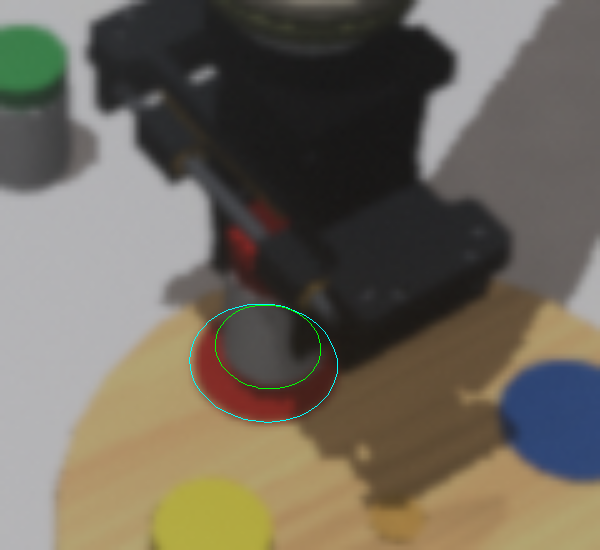

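The model circles fit: the spot matches, and the jar is within about 2 mm of centre. I'll shift it slightly and lower gently.

Request:
drive_tool --moves '[[[0, 0.0015, 0.003, 0, 0, 0, 0.4], [0, 0, 0.003, 0, 0, 0, 0.4], [0, 0, 0.003, 0, 0, 0, 0.4], [0, 0, 0.0015, 0, 0, 0, 0.4], [0, 0, 0, 0, 0, 0, 0.4], [0, 0, 0, 0, 0, 0, 0.4]]]'

```text
time: 8.2
ee_pos: [0.5179, 0.0167, 0.075]
eef_rot: [0.992, -0.123, -0.0, 0.0]
ft_force: [0.1, -0.6, -1.9]
width: 0.0478
grip_force: 20.0
```

Request:
drive_tool --moves '[[[0, 0, 0.0006, 0, 0, 0, 0.4], [0, 0, 0.0006, 0, 0, 0, 0.4], [0, 0, 0.0006, 0, 0, 0, 0.4], [0, 0, 0, 0, 0, 0, 0.4]]]'

```text
time: 8.6
ee_pos: [0.5179, 0.0166, 0.0732]
eef_rot: [0.992, -0.123, -0.0, 0.0]
ft_force: [-0.6, 0.1, -2.5]
width: 0.0474
grip_force: 20.0
```

Request:
drive_tool --moves '[[[0, 0, 0.0004, 0, 0, 0, 0.4], [0, 0, 0.0004, 0, 0, 0, 0.4], [0, 0, 0, 0, 0, 0, 0.4]]]'

```text
time: 8.9
ee_pos: [0.518, 0.0166, 0.0726]
eef_rot: [0.992, -0.123, 0.0, 0.0]
ft_force: [-0.4, -0.8, -0.3]
width: 0.0478
grip_force: 20.0
```

Request:
drive_tool --moves '[[[0, 0, 0.0004, 0, 0, 0, 0.4], [0, 0, 0, 0, 0, 0, 0.4], [0, 0, 0, 0, 0, 0, 0.4]]]'

```text
time: 9.2
ee_pos: [0.5183, 0.0166, 0.0725]
eef_rot: [0.992, -0.123, 0.0, 0.0]
ft_force: [-0.1, -0.8, 5.2]
width: 0.0476
grip_force: 20.0
```

The jar has touched down with about 5 N upward. I'll ease the grip, then open gradually.

Request:
drive_tool --moves '[[[0, 0, -0.0002, 0, 0, 0, 0.5], [0, 0, 0, 0, 0, 0, 0.5], [0, 0, 0, 0, 0, 0, 0.54], [0, 0, 0, 0, 0, 0, 0.56], [0, 0, 0, 0, 0, 0, 0.58], [0, 0, 0, 0, 0, 0, 0.62], [0, 0, 0, 0, 0, 0, 0.68], [0, 0, 0, 0, 0, 0, 0.76], [0, 0, 0, 0, 0, 0, 0.85], [0, 0, 0, 0, 0, 0, 0.95]]]' --squeeze 4

```text
time: 10.2
ee_pos: [0.5179, 0.0166, 0.0722]
eef_rot: [0.992, -0.123, 0.0, 0.0]
ft_force: [-0.8, 1.2, 0.5]
width: 0.0747
grip_force: 0.0
```

```bash
python3 ov.py s5 1
```

```text
t 10.2 pos [0.5179 0.0166 0.0722] yang -104.10879651508287 R2 [ 1.94195832e-05  3.52308728e-05 -9.99999999e-01] j [ 0.3   0.28 -0.47  1.89  0.15  1.01 -2.05] F [-0.8   1.25  0.46] w 0.07465018103701551 0.0
tool togo [ 0.0006 -0.     -0.0004]
jar [0.52049239 0.01532045 0.04      ]
spot [0.52018592 0.01865163 0.04      ]
```

View pics/s5c.png

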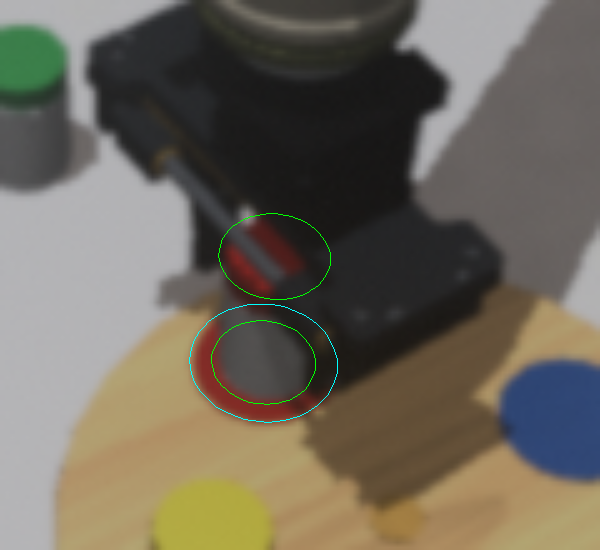

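The jar is upright and centred to within about 2 mm, the fingers are clear and the board hasn't moved. I'll retreat straight up.

Request:
drive_tool --moves '[[[0, 0, 0, 0, 0, 0, 1], [0, 0, 0, 0, 0, 0, 1], [0, 0, -0.01, 0, 0, 0, 1], [0, 0, -0.02, 0, 0, 0, 1], [0, 0, -0.03, 0, 0, 0, 1], [0, 0, -0.03, 0, 0, 0, 1], [0, 0, -0.03, 0, 0, 0, 1], [0, 0, -0.03, 0, 0, 0, 1], [0, 0, -0.02, 0, 0, 0, 1], [0, 0, 0, 0, 0, 0, 1]]]'

```text
time: 11.35
ee_pos: [0.5193, 0.017, 0.246]
eef_rot: [0.992, -0.123, 0.003, -0.0]
ft_force: [-0.2, 0.1, 0.2]
width: 0.0871
grip_force: 0.0
```

```bash
python3 ov.py s6 1; python3 -c "
from h import *
for b in blobs('scene',cv2.imread('pics/s6.png')[:,:,::-1].copy()): print(b[0],b[1],b[2])"
```

```text
t 11.35 pos [0.5193 0.017  0.246 ] yang -104.0983152669686 R2 [ 0.00545993 -0.00120755 -0.99998437] j [ 0.33  0.11 -0.48  1.69  0.05  1.35 -1.98] F [-0.18  0.12  0.19] w 0.0871192405896165 0.0
tool togo [-0.0016  0.0009  0.1734]
jar [0.51737043 0.01961655 0.04      ]
red [305.30314961 192.0511811 ] 254
red [299.90225564 217.42105263] 133
yellow [292.14516129 246.34946237] 372
yellow [288.52095808 272.08982036] 167
blue [208.34825871 176.78109453] 201
```

View pics/s6c.png

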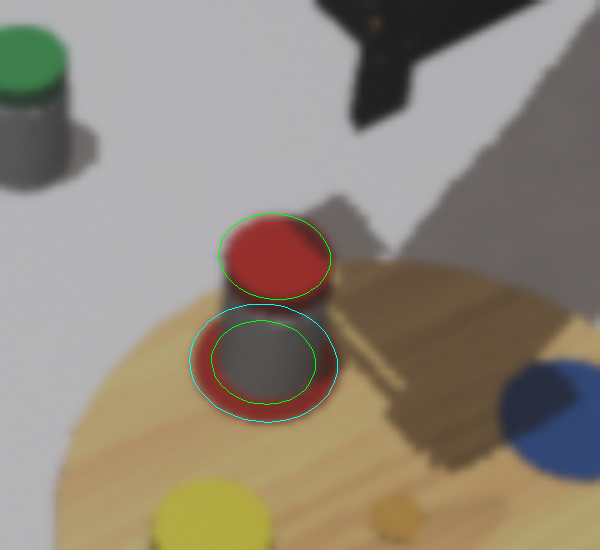

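The jar stands upright and released on the red spot, off-centre by no more than about 2 mm. The yellow jar's pixels haven't changed, so the board hasn't turned.

```bash
python3 -c "
from bench import r
print(r.close_job())"
```

```text
the job is handed in; nothing more can be done
None
```

The red-lidded jar stands upright and released on the red spot, about 2 mm or less off centre; the board showed no visible turn, the yellow jar is still in place, and I handed the job in at about 11.5 s.

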